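# Clamp a tube offcut in the cam-lock fixture

### The arm

A 6-joint arm with a two-finger parallel gripper is mounted at the origin on a cart in front of the work surface, level with it; the furniture and walls round the work are solid. World frame = base frame: x ahead of the robot, y to its left, z up, the work surface at z = 0. Lengths are in mm, angles in rad, forces in N, time in s.
With the tool pointing down it reaches from about 350 to 775 mm from the base axis. Payload 7.3 kg.
Tool frame: the origin (TCP) lies at the very end of the fingers, on their centre line; the grasp point (between the pads) lies 19 mm behind it; z points along the fingers, y is the line along which they close (so a half turn about z gives the same grasp; the last joint's range is limited). The gripper opens to 92 mm and grips with 3 to 60 N. Pads are 19 mm wide; open, the fingers measure 130 mm over their backs; the gripper's body (75 mm by 190 mm) begins 47 mm behind the grasp point.
Start: joints at [1.112, 0.342, 1.524, -0, 1.275, -0.146], TCP at [161.541, 499.549, 226.741] pointing down, gripper open.
Joint ranges: [-2.53, 2.53], [-0.77, 2.02], [0.04, 2.7], [-1, 4.14], [0.28, 2.66], [-3.11, 3.11]. Speed limits (rad/s): [2.57, 2.57, 3.14, 3.14, 3.14, 3.14].

### API

Orientations are given as [roll, pitch, yaw] about the fixed x, y, z axes, in that order (R = Rz(yaw) Ry(pitch) Rx(roll)).
In Python, from plant import * gives the robot as it stands.
- The arm moves only by the tool arm_command, never from a script. Its arguments are lists of equal length, an entry for each row: "gripper": the finger opening in mm, from 0 to 91.8; "dp": the shift along the tool's x, y, z in units of 25 mm (1.0 is 25 mm), a list of three; "twist": the turn about the tool's z in units of 5 degrees (1.0 is 5 degrees). A call has exactly 5 rows; each row shifts and turns the commanded pose from where the row before left it, along the tool's axes as they then stand; what a row does not reach is not made up. A row lasts 1/8 s, in which the tool goes at most 62.5 mm and 10.7 degrees, less where a joint would pass 70% of its speed; a pose out of reach is approached as far as the arm can. A call is refused whole if a number of a shift passes 1 or a number of a turn 1, either way. A call with a gripper value outside its range is refused whole. The fingers move at their own pace and stop on an object; the grip force is fixed at half the most. Time passes only in rows, so rows that do not move let the fingers close, or fill a call up. It gives the time, the measured TCP pose, the force, the opening and the grip force at its end, in the units of the state.
- get_obs(): the state, without advancing time (a new reading comes with each control period).
- capture(name): name is "scene" or "top" or "wrist"; returns the picture (420x560x3 uint8, red, green, blue); there is no depth.
- get_calibration(name): a dict with "mtx" (3x3 intrinsics, pixels), "position" and "attitude" of the camera in the world; the wrist camera has in their place "mount" (4x4, takes a point from camera to tool coordinates, whose origin is the TCP and whose axes are the flange's). Camera axes: x right, y down, z forward; pixel columns grow to the right and rows downward; lengths in mm; the calibration is good to about 2 mm. A picture is of the moment at which its call begins: read the wrist's pose just before it. get_calibration takes no time and is no camera call.
- close_job(): hands the job in; it is judged then, once.
The state is a dict: "time": time; "joint_positions": joint angles; "dq": joint speeds; "tau": joint torques, N m; "tool_pos": TCP position; "tcp_rot": TCP orientation; "contact_force": force on the tool from outside, world axes, zero at the start; "moment": the same for the moment, N m; "grip_width": finger opening in mm; "finger_force": force on a finger pad.
Only numpy, scipy, OpenCV 4.12 (cv2) and the standard library are available. Lean on these libraries where they do the work, as an engineer would, in place of code of your own. Each camera call takes 0.05 s, during which the arm holds its last target. There are 200 camera calls.

### The job

Lay the short, wide square-tube offcut flat in the nest of the blue cam-lock fixture, between the brass fence pad and the brass jaw, and let go of it. Then turn the black knob clockwise (seen from above), by feel, just until the sprung index pin drops into its notch and the tube is clamped; do not force the knob on past the notch. Leave the knob there, and leave the other things on the bench where they lie.

Things in the scene. Friction and masses are not known exactly. Their poses are not given: they have to be found in the camera images.
- cam_jig: Fixture bolted to the bench at a different place and yaw each time: dark steel plate 116 x 205 x 10 mm (x, y, z), origin at the centre of its underside, z up. From +y to -y: blue fence block (y 76 to 94 mm, top 34 mm above the bench), brass fence pad, nest, sliding jaw, round blue cam housing (74 mm across, top 46 mm above the bench) with the black knob on top.
- nest (a point): Fixed point: where the wide offcut's centre belongs when laid in the nest (fixture x = 0, y = 43.5 mm, 25 mm above the bench), its long axis along fixture x; 1.5 mm then remain to the fence pad. Axes as the fixture. Nest floor 10 mm above the bench; low end stops (tops 18 mm above the bench) at x = -34 and +34 mm.
- jaw_face (a point): Centre of the jaw's brass face, 17.5 mm above the bench; face 50 mm wide, top 23.5 mm above the bench. It moves toward fixture +y, onto the tube, as the knob is turned; at the start it stands at fixture y = 23.5 to 27 mm, so the nest is 33 to 36.5 mm wide.
- knob_grip (a point): Fixed point on the knob's upright axis, 64 mm above the bench, fixture x = 0, y = -55 mm (its axes do not turn with the knob). Knob: ribbed black cylinder 40 mm across, from 50 to 80 mm above the bench; can be gripped across at any yaw. Clockwise from above tightens. The notch lies 0.65 to 1.45 rad on from the start, different each time, hidden in the housing.
- index_pin (a joint): Sprung pin (6 to 8 N) with a red button on the -x side of the cam housing, 36 mm above the bench, slides along fixture -x. Value in m: -0.0005 to 0 at the bottom of its notch; 0.002 to 0.0033 riding on the cam, as at the start; over 0.004 = forced far up the far flank, past the notch. Let go, the knob stays where it is, held by friction and the notch.
- fence_pad (a joint): Travel in m of the sprung brass pad (face at fixture y = 60 mm at rest, 56 mm wide, top 23.5 mm above the bench) toward fixture +y; about 0.0015 (10 N) with the tube clamped. Torque felt at the knob: small steady drag; then within 0.1 rad a fall of 0.2 to 0.4 N m as the pin drops in; 0.1 rad further it is back and rises past 0.2 N m up the far flank.
- offcut_wide_mid (a point): Centre of the short, wide square-tube offcut to be clamped: dark grey steel, 30 x 60 x 30 mm (x, y, z; long axis y), about 0.1 kg, lying on the bench, centre 15 mm above it.
- offcut_slim: The other offcut, not to be used: 25 x 85 x 25 mm, long axis y, origin at the centre of its underside. It and the wide one may lie in either place.
- tape_measure: Yellow tape measure, 35 x 82 x 65 mm, a bystander; origin at the centre of its underside.
- pliers: Red-handled pliers, 58 x 189 x 14 mm, a bystander; origin at the centre of the underside.
- spanner_13: Steel spanner, 24 x 163 x 8 mm, a bystander beyond the fixture; origin at the centre of the underside.
Not all that is in view belongs to the job. What is shaped like the part that bears offcut_wide_mid but pink is not meant.

How it is judged (in metres and radians):
On the way, in this order (a step that is already met when the one before it is completed fails the run):
1. the wide offcut lies flat in the nest, released, with the pin not yet in its notch (x of offcut_wide_mid in the frame of cam_jig between -0.006 and 0.006 m and y of offcut_wide_mid in the frame of cam_jig between 0.036 and 0.05 m and z of offcut_wide_mid in the frame of cam_jig between 0.021 and 0.029 m and angle between the y axis of offcut_wide_mid and the x axis of cam_jig, either way round below 0.12 rad and contact force between the fingers and offcut_wide below 0.3 N and value of joint index_pin above 0.0013 m), for 0.2 s.
2. the index pin has dropped into its notch with the tube clamped on the fence pad (x of offcut_wide_mid in the frame of cam_jig between -0.006 and 0.006 m and y of offcut_wide_mid in the frame of cam_jig between 0.036 and 0.05 m and z of offcut_wide_mid in the frame of cam_jig between 0.021 and 0.029 m and angle between the y axis of offcut_wide_mid and the x axis of cam_jig, either way round below 0.12 rad and value of joint index_pin below 0.0008 m and value of joint fence_pad above 0.0008 m), for 0.2 s.
At the end, for the whole second after the job is handed in: Wide offcut flat and at rest in the nest (centre within 6 mm of the middle along fixture x, y = 36 to 50 mm, 25 +/- 4 mm above the bench, long axis within 0.12 rad of fixture x), fence pad pressed in over 0.8 mm, index pin in its notch (below 0.8 mm) (all of step 2 and linear speed of offcut_wide below 0.01 m/s); the robot touches nothing.
It fails at once if the index pin is forced up the far flank, past its notch (above 4 mm) (value of joint index_pin above 0.004 m).
It fails at once if the slim offcut, tape measure, pliers or spanner is moved by more than 30 mm (distance of any of offcut_slim, tape_measure, pliers, spanner_13 from where it was at the start of the episode above 0.03 m).
It also fails if it takes over 67 s, if anything falls off the work surface, if the arm or the gripper's body presses on something with over 40 N, if the wrist force passes 120 N, or if a joint passes its speed limit or range.

## Working session

There is one attempt and no reset: what is moved stays moved. The work goes in short steps, Python scripts to look and compute and a tool call to move; the robot and the scene stay as the last step left them, time stands still between calls to the robot, and variables do not carry over. Pictures are saved under pics/ and viewed, at most 10 in all, crops included, and the job is handed in when it is done.

Besides the shell and the picture viewer there is one more tool, called after "Emit:" as name(argument=value, ...) on one line, values as JSON. arm_command: Moves the arm, as the interface text tells. Its arguments: {"type":"object","properties":{"gripper":{"type":"array"},"dp":{"type":"array"},"twist":{"type":"array"}},"required":["gripper","dp","twist"]}

```bash
mkdir -p pics; ls; python3 - <<'E'
from plant import *
import cv2,numpy as np
print(get_obs())
for n in("top","scene"):
    im=capture(n); cv2.imwrite(f"pics/{n}0.png",im[:,:,::-1]); print(n,get_calibration(n))
print(get_calibration("wrist"))
E
```

```text
pics
{'time': 0.0, 'joint_positions': array([ 1.11197565e+00,  3.42728587e-01,  1.52507173e+00, -8.86926108e-06,
        1.27544071e+00, -1.45996327e-01]), 'dq': array([ 0.00186089,  0.00068663, -0.00194353, -0.00163356,  0.0005059 ,
       -0.00016559]), 'tau': array([-1.64331424e-03, -4.31237018e+01, -2.44217223e+01,  7.15607777e-02,
        5.60554233e-02, -1.31477846e-04]), 'tool_pos': array([161.34681169, 499.12248622, 226.02285622]), 'tcp_rot': array([-3.13996058e+00, -2.31412097e-04,  2.82877070e+00]), 'contact_force': array([-0.43672811, -0.23542826, -0.45400312]), 'moment': array([ 0.01731791,  0.01810325, -0.0403286 ]), 'finger_force': 0.0, 'grip_width': 92.2131618562369}
top {'mtx': array([[400.89439985,   0.        , 284.11212283],
       [  0.        , 400.89439985, 207.29486104],
       [  0.        ,   0.        ,   1.        ]]), 'position': array([ 478.6697502 , -123.01090269,  994.91540261]), 'attitude': array([-2.99001651, -0.0050595 , -1.5549029 ])}
scene {'mtx': array([[431.80714621,   0.        , 277.22027961],
       [  0.        , 431.80714621, 209.06268505],
       [  0.        ,   0.        ,   1.        ]]), 'position': array([ 288.31267394, -659.42662186,  831.34647466]), 'attitude': array([-2.43819236, -0.01875532, -0.49469005])}
{'mtx': array([[326.99975993,   0.        , 280.81067085],
       [  0.        , 326.99975993, 210.7853039 ],
       [  0.        ,   0.        ,   1.        ]]), 'mount': array([[ 3.44586032e-04, -9.65399054e-01, -2.60776815e-01,
         7.13309910e+01],
       [ 9.99999940e-01,  3.39068287e-04,  6.61477811e-05,
        -4.50034200e-02],
       [ 2.45621425e-05, -2.60776822e-01,  9.65399114e-01,
        -1.57994519e+02],
       [ 0.00000000e+00,  0.00000000e+00,  0.00000000e+00,
         1.00000000e+00]])}
```

View pics/top0.png

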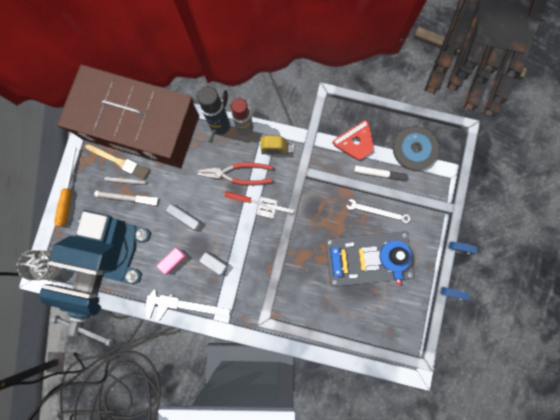

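View pics/scene0.png

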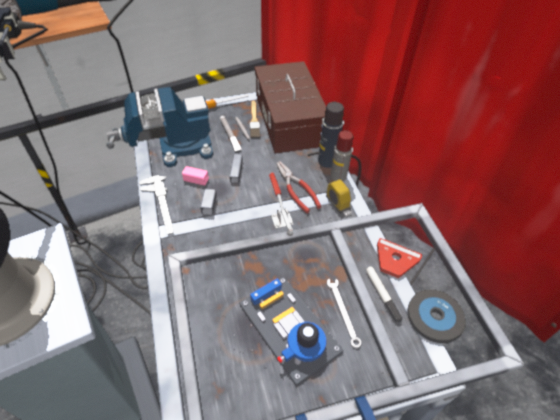

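The top view shows the wide offcut (short, grey) at about (213,264) and the slim one at (182,217). The pink decoy is at (171,261). The fixture's fence is at (337,262) and its knob at (400,256). Next I measure these with masks.

```bash
cat > h.py <<'E'
import numpy as np, cv2
from scipy.spatial.transform import Rotation as R
from plant import *
def cam(n,obs=None):
    c=get_calibration(n)
    if n!="wrist": return c["mtx"],R.from_euler("xyz",c["attitude"]).as_matrix(),np.array(c["position"])
    Rt=R.from_euler("xyz",obs["tcp_rot"]).as_matrix(); M=c["mount"]
    return c["mtx"],Rt@M[:3,:3],Rt@M[:3,3]+obs["tool_pos"]
def ray(c,uv,z):
    K,Rm,p=c; uv=np.atleast_2d(uv).astype(float)
    d=np.c_[(uv-K[:2,2])/[K[0,0],K[1,1]],np.ones(len(uv))]@Rm.T
    return p+d*((z-p[2])/d[:,2])[:,None]
def proj(c,P):
    K,Rm,p=c; q=(np.atleast_2d(P)-p)@Rm@K.T; return q[:,:2]/q[:,2:]
def blobs(mask,amin):
    n,l,s,ct=cv2.connectedComponentsWithStats(mask.astype(np.uint8))
    return [(l==i) for i in range(1,n) if s[i,4]>=amin]
def rect(m,c,z):
    "min-area rectangle of a blob cast on plane z: centre, sizes, direction of long side"
    cn=max(cv2.findContours(m.astype(np.uint8),cv2.RETR_EXTERNAL,cv2.CHAIN_APPROX_NONE)[0],key=len)[:,0]
    P=ray(c,cn,z)[:,:2]
    b=cv2.boxPoints(cv2.minAreaRect(P.astype(np.float32)))
    e=[b[1]-b[0],b[2]-b[1]]; e.sort(key=np.linalg.norm)
    return b.mean(0),[np.linalg.norm(x) for x in e],np.arctan2(e[1][1],e[1][0])
E
python3 - <<'E'
from h import *
for n in("top","scene"):
    im=cv2.imread(f"pics/{n}0.png"); hsv=cv2.cvtColor(im,cv2.COLOR_BGR2HSV); H,S,V=[hsv[...,i].astype(int) for i in range(3)]; c=cam(n)
    for b in blobs((H>105)&(H<125)&(S>170)&(V>90),60):
        print(n,"blue",b.sum(),np.argwhere(b).mean(0)[::-1],*rect(b,c,34))
    win=np.zeros(H.shape,bool)
    if n=="top": win[195:285,150:240]=1
    else: win[150:220,190:250]=1
    print(np.percentile(V[win],[10,50,90]))
    for t in(110,125,140):
      for b in blobs(win&(S<60)&(V>t),50)[:6]:
        print(n,"grey",t,b.sum(),np.argwhere(b).mean(0)[::-1],*rect(b,c,28))
    if n=="top":
        y,x=245,385; 
        k=blobs((V<60)&(np.hypot(*(np.mgrid[:420,:560]-np.array([256,400])[:,None,None]))<16),20)
    else: k=blobs((V<60)&(np.hypot(*(np.mgrid[:420,:560]-np.array([333,308])[:,None,None]))<18),20)
    for b in k: print(n,"knob",b.sum(),np.argwhere(b).mean(0)[::-1],*rect(b,c,80))
t=cv2.imread("pics/top0.png");s=cv2.imread("pics/scene0.png")
a=cv2.resize(t[190:290,150:250],(400,400));b=cv2.resize(t[220:300,320:420],(400,320));b=cv2.copyMakeBorder(b,0,80,0,0,0)
cv2.imwrite("pics/crop1.png",np.hstack([a,b]))
E
```

```text
top blue 288 [391.72569444 259.42708333] [ 508.27185 -388.7874 ] [np.float32(66.03275), np.float32(75.91667)] -0.48839036
top blue 83 [335.68674699 261.28915663] [ 497.65134 -250.36923] [np.float32(12.899644), np.float32(35.567337)] 0.10732187
[125. 152. 236.]
top grey 110 7553 [194.674434   238.99774924] [546.10504   90.738304] [np.float32(214.31683), np.float32(221.11508)] -1.5539696
top grey 125 7072 [194.48670814 238.45050905] [546.10504   90.738304] [np.float32(214.31683), np.float32(221.11508)] -1.5539696
top grey 140 6071 [193.75753583 237.53302586] [546.10504   90.738304] [np.float32(214.31683), np.float32(221.11508)] -1.5539696
scene blue 95 [266.01052632 289.31578947] [ 497.81586 -253.58774] [np.float32(12.139966), np.float32(42.470512)] 0.11260466
scene blue 251 [292.95219124 345.75298805] [ 485.75604 -381.86218] [np.float32(40.041634), np.float32(62.226368)] 1.3239055
scene blue 81 [321.14814815 341.24691358] [ 539.5865  -404.79327] [np.float32(9.663024), np.float32(46.208405)] 1.0135062
[115. 151. 234.]
scene grey 110 3547 [221.88102622 185.66817028] [532.62134  83.03459
[... 242 characters left out ...]
1   82.95839] [np.float32(159.55061), np.float32(247.35632)] 1.1183208
scene grey 125 83 [196.8313253  172.19277108] [497.19214 142.29816] [np.float32(19.375093), np.float32(43.558517)] -0.76415735
scene grey 140 2274 [227.68733509 183.4230431 ] [532.5868   82.56477] [np.float32(159.55064), np.float32(246.48103)] 1.118321
scene grey 140 83 [196.8313253  172.19277108] [497.19214 142.29816] [np.float32(19.375093), np.float32(43.558517)] -0.76415735
scene grey 140 423 [201.78014184 197.321513  ] [473.66107   54.932465] [np.float32(64.06694), np.float32(66.29342)] 1.0232153
scene knob 54 [305.64814815 342.66666667] [ 499.26538 -407.94257] [np.float32(11.010412), np.float32(27.919827)] -0.7087242
```

View pics/crop1.png

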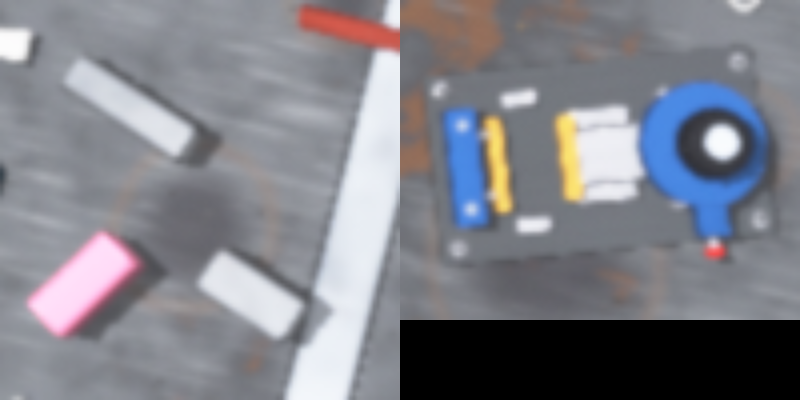

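The crop shows the wide offcut's top face with corners at about (205.5,252.5), (225.5,266), (219.5,275) and (199.5,261). The knob is at (398,256), the fence at (337,262) and the red button on the fixture's -x side at (398.5,282).

```bash
python3 - <<'E'
from h import *
c=cam("top")
P=ray(c,[[205.5,252.5],[225.5,266.2],[219.5,275],[199.5,261.2]],30); print(P.round(0),P.mean(0))
e=(P[1]-P[0]+P[2]-P[3])/2; print(np.linalg.norm(e),np.linalg.norm(P[3]-P[0]),np.arctan2(e[1],e[0]))
k=ray(c,[398,255.8],80)[0]; f=ray(c,[336.8,261.8],34)[0]; print(k,f,np.linalg.norm((k-f)[:2])) # 140 expected
d=(f-k)[:2]; yaw=np.arctan2(d[1],d[0])-np.pi/2; print("yaw",yaw)
# plate corners screws z10
S=ray(c,[[330,242.5],[404.5,235.5],[410,275],[334.5,282.5]],10);print(S.round(0),S.mean(0))
ks=ray(cam("scene"),[308,330],80);print("scene knob",ks)
# target from present tool
print(ray(cam("scene"),[[208,196]],30))
E
```

```text
[[514.  61.  30.]
 [482.  12.  30.]
 [461.  25.  30.]
 [493.  74.  30.]] [487.4045828   42.85901642  30.        ]
58.30891738085052 24.745604811696065 -2.144577116760028
[ 511.41598846 -385.68524224   80.        ] [ 496.55055671 -252.84540066   34.        ] 133.66901126028802
yaw 0.11144128024549516
[[ 544. -240.   10.]
 [ 564. -423.   10.]
 [ 468. -434.   10.]
 [ 447. -250.   10.]] [ 505.73115745 -336.6872962    10.        ]
scene knob [[ 514.74303074 -389.08894455   80.        ]]
[[491.6027876   48.56396258  30.        ]]
```

Emit:
arm_command(gripper=[91, 91, 91, 91, 91], dp=[[-1, -0.74, 0], [-1, -0.74, 0], [-1, -0.74, 0], [-1, -0.74, 0], [-1, -0.74, 0]], twist=[0, 0, 0, 0, 0])

```text
time: 0.72
tool_pos: [252.4, 372.1, 226.5]
tcp_rot: [-3.141, -0.0, 2.829]
contact_force: [0.1, -0.5, -0.1]
grip_width: 91.3
finger_force: 0.0
```

Emit:
arm_command(gripper=[91, 91, 91, 91, 91], dp=[[-1, -0.74, 0], [-1, -0.74, 0], [-1, -0.74, 0], [-1, -0.74, 0], [-1, -0.74, 0]], twist=[0, 0, 0, 0, 0])

```text
time: 1.35
tool_pos: [342.8, 245.6, 226.5]
tcp_rot: [-3.141, -0.0, 2.829]
contact_force: [0.7, 0.8, 0.3]
grip_width: 91.1
finger_force: 0.0
```

Emit:
arm_command(gripper=[91, 91, 91, 91, 91], dp=[[-1, -0.74, 0], [-1, -0.74, 0], [-1, -0.74, 0], [-1, -0.74, 0], [-1, -0.74, 0]], twist=[0, 0, 0, 0, 0])

```text
time: 1.98
tool_pos: [433.2, 119.2, 226.4]
tcp_rot: [-3.141, -0.001, 2.829]
contact_force: [-0.2, 0.6, -0.2]
grip_width: 90.7
finger_force: 0.0
```

Emit:
arm_command(gripper=[91, 91, 91, 91, 91], dp=[[-1, -0.74, 0], [-1, -0.74, 0], [-1, -0.74, 0], [0, 0, 1], [0, 0, 1]], twist=[0, 0, 0, 1, 1])

```text
time: 2.6
tool_pos: [487.3, 43.8, 175.8]
tcp_rot: [3.142, -0.0, 2.65]
contact_force: [0.4, 0.2, -0.4]
grip_width: 91.1
finger_force: 0.0
```

Emit:
arm_command(gripper=[91, 91, 91, 91, 91], dp=[[0, 0, 1], [0, 0, 0.8], [0, 0, 0], [0, 0, 0], [0, 0, 0]], twist=[1, 0, 0, 0, 0])

```text
time: 3.22
tool_pos: [487.8, 44.2, 132.6]
tcp_rot: [3.141, 0.001, 2.567]
contact_force: [0.0, 1.1, 0.5]
grip_width: 90.5
finger_force: 0.0
```

```bash
python3 - <<'E'
from h import *
o=get_obs(); im=capture("wrist"); cv2.imwrite("pics/w1.png",im[:,:,::-1]); np.save("w1.npy",np.r_[o["tool_pos"],o["tcp_rot"]]); print(o["tool_pos"],o["tcp_rot"],o["time"],proj(cam("wrist",o),[487,43,30]))
E
```

```text
[487.80037208  44.2416755  132.61999412] [3.14065554e+00 1.49674460e-03 2.56712100e+00] 3.225 [[279.34564258 211.63051303]]
```

View pics/w1.png

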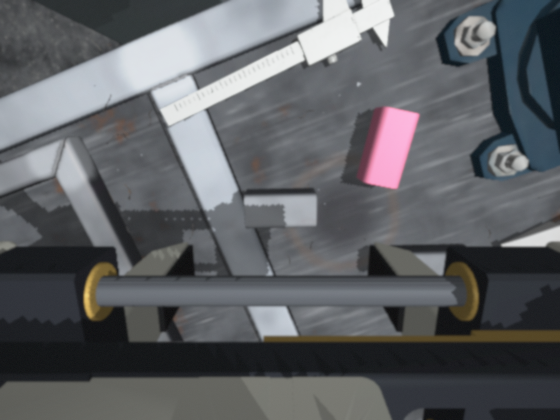

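The tube spans about columns 244–316 and rows 190–226 in the wrist view. It is nearly aligned with the tool's y axis, and the gripper's shadow lies partly over it. Next I find the edges precisely.

```bash
python3 - <<'E'
from h import *
a=np.load("w1.npy"); o=dict(tool_pos=a[:3],tcp_rot=a[3:]); c=cam("wrist",o)
g=cv2.GaussianBlur(cv2.cvtColor(cv2.imread("pics/w1.png"),cv2.COLOR_BGR2GRAY),(3,3),0).astype(int)
print("cols 300:",g[182:236,296:308].mean(1).round().tolist())
print("cols 255:",g[182:236,252:262].mean(1).round().tolist())
print("rows 212:",g[208:218,236:326].mean(0).round().tolist())
print(proj(c,[o["tool_pos"]]))
cv2.imwrite("pics/w1c.png",cv2.resize(cv2.imread("pics/w1.png")[175:240,225:335],None,fx=6,fy=6,interpolation=cv2.INTER_CUBIC))
E
```

```text
cols 300: [110.0, 109.0, 108.0, 106.0, 100.0, 86.0, 67.0, 51.0, 44.0, 45.0, 56.0, 77.0, 105.0, 133.0, 155.0, 169.0, 176.0, 179.0, 180.0, 180.0, 179.0, 179.0, 178.0, 178.0, 177.0, 176.0, 176.0, 175.0, 175.0, 174.0, 174.0, 174.0, 173.0, 173.0, 172.0, 172.0, 172.0, 171.0, 171.0, 171.0, 170.0, 167.0, 159.0, 143.0, 124.0, 109.0, 103.0, 103.0, 104.0, 105.0, 106.0, 105.0, 105.0, 104.0]
cols 255: [91.0, 92.0, 93.0, 93.0, 93.0, 89.0, 78.0, 62.0, 49.0, 44.0, 46.0, 57.0, 78.0, 106.0, 133.0, 154.0, 167.0, 174.0, 177.0, 178.0, 178.0, 173.0, 160.0, 141.0, 122.0, 111.0, 107.0, 106.0, 106.0, 106.0, 106.0, 106.0, 105.0, 105.0, 105.0, 105.0, 105.0, 105.0, 104.0, 104.0, 104.0, 103.0, 101.0, 96.0, 88.0, 78.0, 70.0, 66.0, 66.0, 66.0, 67.0, 69.0, 70.0, 71.0]
rows 212: [115.0, 115.0, 115.0, 114.0, 113.0, 112.0, 110.0, 106.0, 103.0, 102.0, 103.0, 104.0, 105.0, 105.0, 105.0, 105.0, 106.0, 106.0, 106.0, 106.0, 106.0, 106.0, 106.0, 106.0, 106.0, 106.0, 105.0, 105.0, 105.0, 105.0, 104.0, 104.0, 104.0, 104.0, 104.0, 104.0, 103.0, 103.0, 102.0, 102.0, 102.0, 102.0, 102.0, 101.0, 102.0, 103.0, 110.0, 125.0, 144.0, 161.0, 170.0, 174.0, 175.0, 175.0, 174.0, 174.0, 174.0, 173.0, 173.0, 173.0, 173.0, 173.0, 173.0, 173.0, 173.0, 173.0, 173.0, 174.0, 175.0, 175.0, 175.0, 176.0, 176.0, 176.0, 176.0, 176.0, 177.0, 177.0, 174.0, 162.0, 138.0, 110.0, 90.0, 82.0, 79.0, 78.0, 77.0, 77.0, 76.0, 76.0]
[[281.46021725 263.54299326]]
```

View pics/w1c.png

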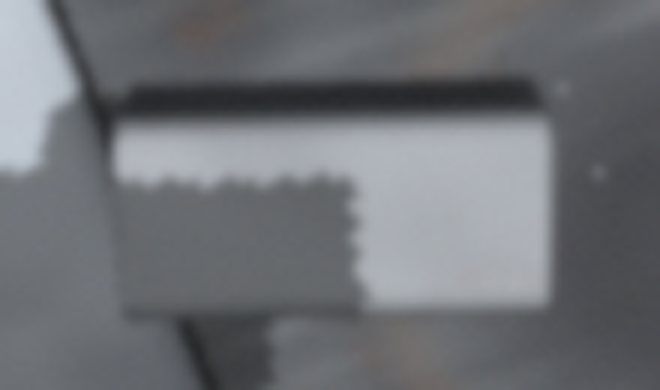

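```bash
python3 - <<'E'
from h import *
a=np.load("w1.npy"); o=dict(tool_pos=a[:3],tcp_rot=a[3:]); c=cam("wrist",o)
Rt=R.from_euler("xyz",a[3:]).as_matrix()
for z in(30,25):
    P=ray(c,[[280,194.7],[280,225.9],[243.4,212],[316.7,212],[257,195.0],[302,194.3]],z); Q=(P-a[:3])@Rt; print(z,Q.round(1).tolist())
    print("slope",(Q[5,0]-Q[4,0])/(Q[5,1]-Q[4,1]))
E
```

```text
30 [[14.5, -1.0, 102.6], [-12.2, -1.0, 102.6], [-0.2, -31.3, 102.6], [-0.2, 29.3, 102.6], [14.2, -19.8, 102.6], [14.8, 16.9, 102.6]]
slope 0.016094627804096106
25 [[13.4, -1.0, 107.6], [-13.8, -1.1, 107.6], [-1.5, -31.9, 107.6], [-1.5, 29.9, 107.7], [13.1, -20.1, 107.6], [13.7, 17.2, 107.6]]
slope 0.016094627804096505
```

Emit:
arm_command(gripper=[76, 76, 76, 76, 76], dp=[[0.04, -0.04, 0.8], [0, 0, 0.9], [0, 0, 0.9], [0, 0, 0.9], [0, 0, 0]], twist=[-0.18, 0, 0, 0, 0])

```text
time: 3.9
tool_pos: [485.0, 44.0, 43.5]
tcp_rot: [-3.14, -0.002, 2.583]
contact_force: [-0.0, -0.1, 0.5]
grip_width: 75.8
finger_force: 0.0
```

Emit:
arm_command(gripper=[76, 76, 76, 76, 76], dp=[[0, 0, 0.3], [0, 0, 0.3], [0, 0, 0.3], [0, 0, 0.32], [0, 0, 0]], twist=[0, 0, 0, 0, 0])

```text
time: 4.53
tool_pos: [485.4, 44.0, 13.0]
tcp_rot: [-3.141, -0.001, 2.583]
contact_force: [-0.1, -0.4, -0.4]
grip_width: 76.0
finger_force: 0.0
```

Emit:
arm_command(gripper=[40, 40, 40, 40, 40], dp=[[0, 0, 0], [0, 0, 0], [0, 0, 0], [0, 0, 0], [0, 0, 0]], twist=[0, 0, 0, 0, 0])

```text
time: 5.15
tool_pos: [486.1, 43.9, 13.9]
tcp_rot: [3.141, 0.001, 2.583]
contact_force: [0.1, 0.5, 1.4]
grip_width: 59.5
finger_force: 30.0
```

Emit:
arm_command(gripper=[40, 40, 40, 40, 40], dp=[[0, 0, -0.5], [0, 0, -1], [0, 0, -1], [0, 0, -1], [0, 0, -1]], twist=[0, 0, 0, 0, 0])

```text
time: 5.78
tool_pos: [485.5, 43.9, 127.6]
tcp_rot: [3.142, -0.0, 2.583]
contact_force: [1.4, 0.5, -1.2]
grip_width: 59.5
finger_force: 30.0
```

Emit:
arm_command(gripper=[40, 40, 40, 40, 40], dp=[[-0.65, -0.94, 0], [-0.65, -0.94, 0], [-0.65, -0.94, 0], [-0.65, -0.94, 0], [-0.65, -0.94, 0]], twist=[0, 0, 0, 0, 0])

```text
time: 6.4
tool_pos: [492.1, -99.6, 126.8]
tcp_rot: [3.142, -0.0, 2.583]
contact_force: [-0.0, -0.7, -0.5]
grip_width: 59.7
finger_force: 30.0
```

Emit:
arm_command(gripper=[40, 40, 40, 40, 40], dp=[[-0.65, -0.94, 0], [-0.65, -0.94, 0], [-0.65, -0.94, 0], [-0.65, -0.94, 0], [-0.65, -0.94, 0]], twist=[0, 0, 0, 0, 0])

```text
time: 7.02
tool_pos: [498.7, -242.3, 126.7]
tcp_rot: [3.142, -0.0, 2.583]
contact_force: [-0.5, 0.2, -2.1]
grip_width: 60.0
finger_force: 30.0
```

Emit:
arm_command(gripper=[40, 40, 40, 40, 40], dp=[[-0.65, -0.94, 0], [-0.65, -0.94, 0], [-0.65, -0.94, 0], [0, 0, 0], [0, 0, 0]], twist=[0, 0, 0, 1, 1])

```text
time: 7.65
tool_pos: [502.5, -327.3, 126.5]
tcp_rot: [3.142, -0.001, 2.404]
contact_force: [0.1, 0.3, -1.3]
grip_width: 59.6
finger_force: 30.0
```

Emit:
arm_command(gripper=[40, 40, 40, 40, 40], dp=[[0, 0, 0], [0, 0, 0], [0, 0, 0], [0, 0, 0], [0, 0, 0]], twist=[1, 1, 1, 1, 1])

```text
time: 8.28
tool_pos: [502.7, -326.8, 126.7]
tcp_rot: [-3.141, -0.001, 1.969]
contact_force: [-0.4, -0.5, -1.5]
grip_width: 59.8
finger_force: 30.0
```

Emit:
arm_command(gripper=[40, 40, 40, 40, 40], dp=[[0, 0, 0], [0, 0, 0], [0, 0, 0], [0, 0, 0], [0, 0, 0]], twist=[1, 1, 1, 0.3, 0])

```text
time: 8.9
tool_pos: [502.9, -327.0, 126.4]
tcp_rot: [-3.142, -0.0, 1.685]
contact_force: [0.4, 0.1, -1.6]
grip_width: 59.7
finger_force: 30.0
```

```bash
python3 - <<'E'
from h import *
o=get_obs(); im=capture("wrist"); cv2.imwrite("pics/w2.png",im[:,:,::-1]); np.save("w2.npy",np.r_[o["tool_pos"],o["tcp_rot"]]); print(o["tool_pos"],o["tcp_rot"],o["time"],o["grip_width"])
E
```

```text
[ 502.87074724 -327.00926238  126.42450123] [-3.14159244e+00 -1.47301465e-04  1.68495731e+00] 8.9 59.66129611536522
```

View pics/w2.png

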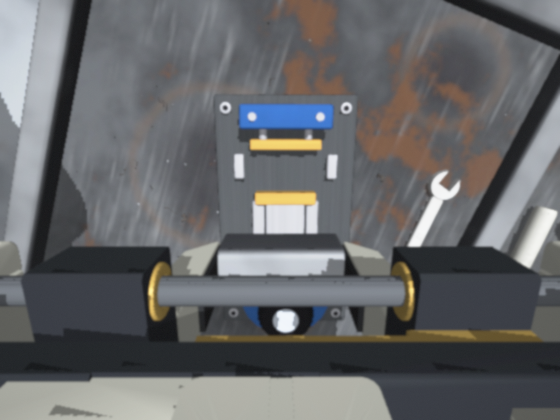

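The wrist view shows the fence pad at cols 250–322, rows 139–150 and the jaw brass at cols 255–316, rows 192–204. The blue fence is at rows 103–128. The held tube's front top edge is near row 247. Everything looks square with the tool.

```bash
python3 - <<'E'
from h import *
a=np.load("w2.npy"); o=dict(tool_pos=a[:3],tcp_rot=a[3:]); c=cam("wrist",o); Rt=R.from_euler("xyz",a[3:]).as_matrix()
im=cv2.imread("pics/w2.png"); hsv=cv2.cvtColor(im,cv2.COLOR_BGR2HSV); H,S,V=[hsv[...,i].astype(int) for i in range(3)]
w=np.zeros(H.shape,bool); w[90:220,210:360]=1
def rep(n,m,z):
    b=max(blobs(m,40),key=np.sum); ys,xs=np.nonzero(b)
    cols=np.arange(xs.min()+6,xs.max()-5)
    bot=np.array([np.nonzero(b[:,k])[0].max()+.5 for k in cols]); top=np.array([np.nonzero(b[:,k])[0].min()-.5 for k in cols])
    pb=np.polyfit(cols,bot,1); pt=np.polyfit(cols,top,1); u=cols.mean(); xm=(xs.min()+xs.max())/2
    U=[xm-20,xm,xm+20]
    q=lambda p:(ray(c,[[x,np.polyval(p,x)] for x in U],z)-a[:3])@Rt
    for s,p in(("low",pb),("up",pt)):
        Q=q(p); print(n,s,"xt %.1f slope %.4f"%(Q[1,0],(Q[2,0]-Q[0,0])/(Q[2,1]-Q[0,1])))
    r=np.median(ys); Q=(ray(c,[[xs.min()-.5,r],[xs.max()+.5,r]],z)-a[:3])@Rt; print(n,"yt",Q[:,1],Q[:,1].mean(), np.diff(Q[:,1]))
br=w&(H>15)&(H<32)&(S>110)&(V>120)
top=br.copy(); top[172:]=0; low=br.copy(); low[:172]=0
rep("fencepad",top,23.5); rep("jaw",low,23.5); rep("block",w&(H>100)&(H<125)&(S>130)&(V>80),34)
g=cv2.cvtColor(im,cv2.COLOR_BGR2GRAY).astype(int)
for x in(232,330):print(x,g[226:284,x-4:x+5].mean(1).round().astype(int).tolist())
E
```

```text
fencepad low xt 50.0 slope 0.0004
fencepad up xt 58.2 slope 0.0005
fencepad yt [-25.73395808  30.66614529] 2.4660936046184734 [56.40010336]
jaw low xt 6.0 slope -0.0015
jaw up xt 17.1 slope 0.0018
jaw yt [-22.69556931  27.15909938] 2.231765035026582 [49.85466868]
block low xt 66.2 slope -0.0029
block up xt 83.8 slope -0.0020
block yt [-32.33461225  36.81806065] 2.2417242013398884 [69.1526729]
232 [109, 109, 108, 109, 108, 107, 102, 87, 70, 62, 60, 61, 61, 62, 62, 62, 63, 63, 63, 64, 65, 66, 71, 85, 108, 134, 157, 179, 198, 212, 217, 218, 216, 214, 211, 210, 209, 208, 209, 209, 208, 208, 208, 208, 208, 208, 204, 190, 157, 115, 88, 88, 99, 106, 106, 110, 116, 117]
330 [107, 107, 106, 107, 107, 106, 100, 85, 68, 60, 59, 59, 60, 60, 60, 61, 62, 61, 61, 62, 63, 67, 75, 92, 116, 141, 165, 188, 207, 219, 221, 214, 190, 162, 145, 137, 133, 132, 132, 130, 127, 125, 124, 124, 123, 120, 119, 117, 109, 92, 81, 86, 98, 105, 105, 106, 114, 117]
```

```bash
python3 - <<'E'
from h import *
K=get_calibration("wrist")["mtx"];M=get_calibration("wrist")["mount"]
def t(uv,z):
    d=M[:3,:3]@np.r_[(np.array(uv)-K[:2,2])/K[0,0],1]; p=M[:3,3]; return (p+d*(z-p[2])/d[2]).round(2)
for zb in(12.5,13.5,14.5):
    print(zb,"front bottom",t([281,233.5],zb-1),"front top",t([232,251.2],zb-30),t([330,251],zb-30),"back",t([232,274.3],zb-30),"sidefront mid",t([281,249],zb-28.5))
E
```

```text
12.5 front bottom [11.89 -1.02 11.5 ] front top [ 13.33 -23.58 -17.5 ] [ 13.45  21.54 -17.5 ] back [  1.69 -24.03 -17.5 ] sidefront mid [ 13.82  -1.02 -16.  ]
13.5 front bottom [11.55 -1.02 12.5 ] front top [ 12.92 -23.74 -16.5 ] [ 13.05  21.7  -16.5 ] back [  1.2 -24.2 -16.5] sidefront mid [ 13.42  -1.02 -15.  ]
14.5 front bottom [11.2  -1.02 13.5 ] front top [ 12.51 -23.91 -15.5 ] [ 12.64  21.86 -15.5 ] back [  0.71 -24.36 -15.5 ] sidefront mid [ 13.02  -1.02 -14.  ]
```

```bash
python3 - <<'E'
from h import *
for i in range(2):
    c=get_calibration("wrist"); print(c["mtx"][0],c["mount"].round(4).tolist())
g=cv2.cvtColor(cv2.imread("pics/w2.png"),cv2.COLOR_BGR2GRAY).astype(int)
print(g[238:246,205:235].mean(0).round().astype(int).tolist()); print(g[238:246,330:360].mean(0).round().astype(int).tolist())
E
```

```text
[326.99975993   0.         280.81067085] [[0.0003, -0.9653, -0.2612, 70.6442], [1.0, 0.0005, -0.0006, -1.0221], [0.0007, -0.2612, 0.9653, -157.9947], [0.0, 0.0, 0.0, 1.0]]
[326.99975993   0.         280.81067085] [[0.0003, -0.9653, -0.2612, 70.6442], [1.0, 0.0005, -0.0006, -1.0221], [0.0007, -0.2612, 0.9653, -157.9947], [0.0, 0.0, 0.0, 1.0]]
[125, 129, 130, 131, 133, 136, 140, 143, 144, 144, 146, 144, 137, 126, 112, 97, 86, 78, 70, 66, 63, 62, 63, 63, 62, 62, 62, 63, 62, 63]
[61, 60, 61, 61, 61, 61, 62, 65, 70, 79, 88, 95, 99, 105, 118, 132, 139, 139, 135, 133, 133, 130, 124, 119, 115, 112, 110, 109, 107, 106]
```

Emit:
arm_command(gripper=[40, 40, 40, 40, 40], dp=[[0.68, 0.065, 0], [0.68, 0.065, 0], [0, 0, 0.6], [0, 0, 0.6], [0, 0, 0]], twist=[0, 0, 0, 0, 0])

```text
time: 9.57
tool_pos: [501.4, -292.5, 94.1]
tcp_rot: [-3.139, -0.003, 1.684]
contact_force: [-0.7, -1.0, -1.3]
grip_width: 59.7
finger_force: 30.0
```

Emit:
arm_command(gripper=[40, 40, 40, 40, 40], dp=[[0, 0, 0.6], [0, 0, 0.6], [0, 0, 0.6], [0, 0, 0], [0, 0, 0]], twist=[0, 0, 0, 0, 0])

```text
time: 10.2
tool_pos: [502.6, -293.1, 51.3]
tcp_rot: [3.141, 0.0, 1.684]
contact_force: [0.8, 0.2, -1.1]
grip_width: 59.7
finger_force: 30.0
```

```bash
python3 - <<'E'
from h import *
o=get_obs(); im=capture("wrist"); cv2.imwrite("pics/w3.png",im[:,:,::-1]); np.save("w3.npy",np.r_[o["tool_pos"],o["tcp_rot"]]); print(o["tool_pos"],o["tcp_rot"],o["time"],o["contact_force"])
cv2.imwrite("pics/w3c.png",cv2.resize(im[60:300,190:370,::-1],None,fx=2.5,fy=2.5,interpolation=cv2.INTER_CUBIC))
E
```

```text
[ 502.56241773 -293.09048467   51.31342658] [3.14129127e+00 1.53068027e-04 1.68385178e+00] 10.2 [ 0.83621011  0.23761717 -1.06291201]
```

View pics/w3c.png

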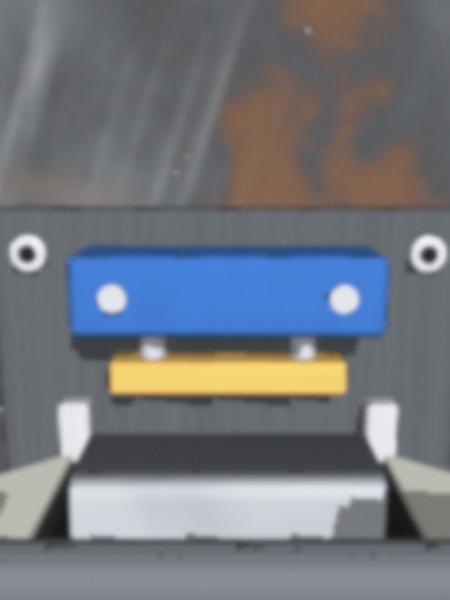

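The tube is centred between the end stops (crop column 228 for the tube, brass pad and block). Next I check the gap to the fence pad.

```bash
python3 - <<'E'
from h import *
a=np.load("w3.npy"); o=dict(tool_pos=a[:3],tcp_rot=a[3:]); c=cam("wrist",o); Rt=R.from_euler("xyz",a[3:]).as_matrix()
im=cv2.imread("pics/w3.png"); hsv=cv2.cvtColor(im,cv2.COLOR_BGR2HSV); H,S,V=[hsv[...,i].astype(int) for i in range(3)]
w=np.zeros(H.shape,bool); w[150:228,205:350]=1
b=max(blobs(w&(H>15)&(H<32)&(S>110)&(V>120),40),key=np.sum); ys,xs=np.nonzero(b); cols=np.arange(xs.min()+5,xs.max()-4)
bot=np.array([np.nonzero(b[:,k])[0].max()+.5 for k in cols]); r=np.median(bot); print("pad",xs.min(),xs.max(),r,np.polyfit(cols,bot,1)[0])
T=lambda uv,z:((ray(c,uv,z)-a[:3])@Rt).round(2)
print("face y60",T([281,r],23.5), "pad x",T([[xs.min()-.5,212],[xs.max()+.5,212]],23.5)[:,1])
b=max(blobs(w&(H>100)&(H<125)&(S>130)&(V>120),40),key=np.sum); ys,xs=np.nonzero(b);print("block y76",T([281,ys.max()+.5],34),"up94",T([281,162],34),xs.min(),xs.max())
g=cv2.cvtColor(im,cv2.COLOR_BGR2GRAY).astype(int)
for x in(240,325):print(x,g[226:262,x-4:x+5].mean(1).round().astype(int).tolist())
E
```

```text
pad 234 328 217.5 4.422256693133665e-16
face y60 [[16.24 -1.03 27.81]] pad x [-29.02  26.96]
block y76 [[32.44 -1.03 17.31]] up94 [[50.18 -1.04 17.31]] 217 344
240 [107, 107, 107, 107, 107, 106, 101, 86, 72, 64, 63, 63, 63, 64, 64, 64, 65, 65, 65, 67, 67, 70, 77, 92, 113, 137, 160, 181, 200, 213, 218, 218, 217, 215, 213, 212]
325 [108, 108, 108, 108, 108, 107, 100, 85, 69, 62, 61, 61, 62, 62, 62, 63, 63, 63, 63, 64, 65, 70, 78, 94, 119, 145, 170, 193, 213, 224, 226, 224, 220, 216, 209, 200]
```

```bash
python3 - <<'E'
from h import *
K=get_calibration("wrist")["mtx"];M=get_calibration("wrist")["mount"]
def t(uv,z):
    d=M[:3,:3]@np.r_[(np.array(uv)-K[:2,2])/K[0,0],1]; p=M[:3,3]; return (p+d*(z-p[2])/d[2]).round(2)
print("w1 ground edge",[t([280,188],132.6-z)[0] for z in(0,1,2)],"top50",t([280,194.7],102.6)[0],"back",[t([280,225.9],132.6-z)[0] for z in(30,28)])
print("w3 bottom edge",[t([280,233.6],13.5-z)[0] for z in(0,1,2)],"top50",[t([280,250.8],13.5-z)[0] for z in(30,28)])
E
```

```text
w1 ground edge [np.float64(13.33), np.float64(13.52), np.float64(13.72)] top50 13.69 back [np.float64(-12.98), np.float64(-13.62)]
w3 bottom edge [np.float64(11.14), np.float64(11.49), np.float64(11.83)] top50 [np.float64(13.13), np.float64(12.32)]
```

Emit:
arm_command(gripper=[40, 40, 40, 40, 40], dp=[[0.056, 0, 0.2], [0, 0, 0.2], [0, 0, 0.2], [0, 0, 0.15], [0, 0, 0]], twist=[0, 0, 0, 0, 0])

```text
time: 10.88
tool_pos: [502.0, -291.4, 32.0]
tcp_rot: [-3.141, -0.001, 1.684]
contact_force: [0.7, -0.6, -1.6]
grip_width: 59.8
finger_force: 30.0
```

Emit:
arm_command(gripper=[40, 40, 40, 40, 40], dp=[[0, 0, 0.1], [0, 0, 0.1], [0, 0, 0.06], [0, 0, 0], [0, 0, 0]], twist=[0, 0, 0, 0, 0])

```text
time: 11.5
tool_pos: [502.3, -291.6, 26.0]
tcp_rot: [3.141, 0.0, 1.684]
contact_force: [-0.1, -0.3, -0.8]
grip_width: 59.5
finger_force: 30.0
```

Emit:
arm_command(gripper=[40, 40, 40, 40, 40], dp=[[0, 0, 0.04], [0, 0, 0.04], [0, 0, 0.02], [0, 0, 0], [0, 0, 0]], twist=[0, 0, 0, 0, 0])

```text
time: 12.12
tool_pos: [502.2, -291.6, 23.9]
tcp_rot: [3.141, 0.0, 1.684]
contact_force: [-1.1, 1.9, 5.4]
grip_width: 59.5
finger_force: 30.0
```

Emit:
arm_command(gripper=[74, 74, 74, 74, 74], dp=[[0, 0, 0], [0, 0, 0], [0, 0, 0], [0, 0, -0.4], [0, 0, -0.8]], twist=[0, 0, 0, 0, 0])

```text
time: 12.75
tool_pos: [501.9, -291.3, 53.6]
tcp_rot: [-3.141, -0.001, 1.684]
contact_force: [0.5, 0.3, 0.1]
grip_width: 74.2
finger_force: 0.0
```

Emit:
arm_command(gripper=[74, 74, 74, 74, 74], dp=[[0, 0, -1], [0, 0, -1], [0, 0, -1], [0, 0, -1], [0, 0, 0]], twist=[0, 0, 0, 0, 0])

```text
time: 13.38
tool_pos: [503.3, -292.3, 155.9]
tcp_rot: [3.138, 0.003, 1.684]
contact_force: [0.3, 0.7, -0.0]
grip_width: 74.2
finger_force: 0.0
```

```bash
python3 - <<'E'
from h import *
o=get_obs(); im=capture("wrist"); cv2.imwrite("pics/w4.png",im[:,:,::-1]); np.save("w4.npy",np.r_[o["tool_pos"],o["tcp_rot"]]); print(o["tool_pos"],o["tcp_rot"],o["time"],o["contact_force"])
E
```

```text
[ 503.2537596  -292.2925334   155.92899272] [3.1378925  0.00341221 1.68390798] 13.375 [ 0.27321723  0.7061051  -0.04566868]
```

View pics/w4.png

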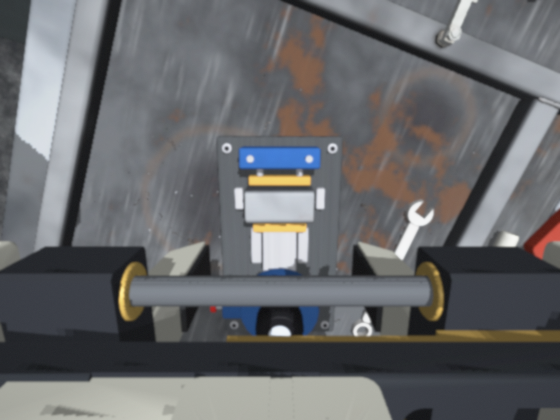

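The tube lies squarely in the nest between the stops, pad and jaw. The knob's white cap is at about (280,330). I check it against the knob position expected from the fixture frame.

```bash
python3 - <<'E'
from h import *
for n,uv in(("w4",None),("w2",None)):
    a=np.load(n+".npy"); o=dict(tool_pos=a[:3],tcp_rot=a[3:]); c=cam("wrist",o)
    im=cv2.imread(f"pics/{n}.png"); hsv=cv2.cvtColor(im,cv2.COLOR_BGR2HSV); S,V=hsv[...,1].astype(int),hsv[...,2].astype(int)
    w=np.zeros(S.shape,bool); w[300:342,262:305]=1
    for b in blobs(w&(V>170)&(S<60),20): ys,xs=np.nonzero(b); print(n,b.sum(),xs.min(),xs.max(),ys.min(),ys.max(),ray(c,[xs.mean(),(ys.min()+ys.max())/2],80))
    w[:]=0; w[296:338,240:325]=1
    b=max(blobs(w&(V<50),30),key=np.sum); ys,xs=np.nonzero(b); print("black",xs.min(),xs.max(),ys.min(),ys.max(), ray(c,[[xs.min(),320],[xs.max(),320],[280,ys.min()]],80))
im=cv2.imread("pics/w4.png");print(get_calibration("wrist")["mount"][:2,3])
a=np.load("w4.npy"); c=cam("wrist",dict(tool_pos=a[:3],tcp_rot=a[3:]))
print("pixels of predicted knob",proj(c,[514.5,-391.2,80]), "fix tube",proj(c,[502,-292,40]))
E
```

```text
w4 166 270 289 326 335 [[ 512.204122   -387.06067213   80.        ]]
black 256 302 307 334 [[ 491.9222977  -379.39612165   80.        ]
 [ 529.2128261  -375.22193457   80.        ]
 [ 510.02721975 -365.33296001   80.        ]]
w2 371 276 295 311 331 [[ 512.34208619 -392.39047019   80.        ]]
black 259 285 307 334 [[ 493.75799837 -393.71993107   80.        ]
 [ 512.14745169 -391.5960411    80.        ]
 [ 507.42769768 -381.65481794   80.        ]]
[70.64296326 -1.02259197]
pixels of predicted knob [[281.85241986 335.08135997]] fix tube [[280.29565373 205.96294027]]
```

Emit:
arm_command(gripper=[74, 74, 74, 74, 74], dp=[[-1, -0.01, 0], [-1, -0.01, 0], [-1, -0.01, 0], [-0.99, -0.01, 0], [0, 0, 0]], twist=[0, 0, 0, 0, 0])

```text
time: 14.05
tool_pos: [511.7, -391.7, 151.6]
tcp_rot: [-3.14, -0.002, 1.682]
contact_force: [-0.7, 0.7, -0.2]
grip_width: 73.9
finger_force: 0.0
```

Emit:
arm_command(gripper=[74, 74, 74, 74, 74], dp=[[0, 0, 0.8], [0, 0, 0.9], [0, 0, 0.9], [0, 0, 0.8], [0, 0, 0]], twist=[0, 0, 0, 0, 0])

```text
time: 14.68
tool_pos: [511.3, -388.7, 66.2]
tcp_rot: [-3.138, -0.004, 1.684]
contact_force: [0.1, 0.4, 0.7]
grip_width: 74.1
finger_force: 0.0
```

Emit:
arm_command(gripper=[74, 74, 74, 74, 74], dp=[[0, 0, 0.3], [0, 0, 0.2], [0, 0, 0.15], [0, 0, 0], [0, 0, 0]], twist=[0, 0, 0, 0, 0])

```text
time: 15.3
tool_pos: [512.6, -390.9, 52.4]
tcp_rot: [3.141, 0.0, 1.684]
contact_force: [0.2, -0.9, -0.1]
grip_width: 74.2
finger_force: 0.0
```

```bash
python3 - <<'E'
from h import *
o=get_obs(); print(o["tool_pos"],o["tcp_rot"],o["contact_force"],o["moment"],o["tau"],o["joint_positions"],o["time"])
E
```

```text
[ 512.58265611 -390.89119423   52.41432479] [3.14125807e+00 2.56519744e-04 1.68383677e+00] [ 0.21010057 -0.85487338 -0.11553514] [-0.05843191  0.05254889  0.04839067] [ 9.25663509e-03 -5.79445982e+01 -2.11442631e+01  2.05981324e-02
  8.98370147e-02  1.30496669e-04] [-7.70357123e-01  7.24523331e-01  1.37441286e+00  1.10970166e-04
  1.04224590e+00 -8.83453546e-01] 15.3
```

Emit:
arm_command(gripper=[20, 20, 20, 20, 20], dp=[[0, 0, 0], [0, 0, 0], [0, 0, 0], [0, 0, 0], [0, 0, 0]], twist=[0, 0, 0, 0, 0])

```text
time: 15.92
tool_pos: [513.4, -390.7, 52.3]
tcp_rot: [3.14, 0.0, 1.684]
contact_force: [5.2, 0.2, -1.6]
grip_width: 39.7
finger_force: 30.0
```

```bash
cat > r.py <<'E'
from h import *
o=get_obs(); print("t %.2f"%o["time"],o["tool_pos"].round(1),"yaw %.4f"%o["tcp_rot"][2],"F",o["contact_force"].round(1),"M",o["moment"].round(3),"tau6 %.3f q6 %.4f"%(o["tau"][5],o["joint_positions"][5]),"g",o["grip_width"].round(1),o["finger_force"].round(0))
E
python3 r.py
```

```text
Traceback (most recent call last):
  File "r.py", line 2, in <module>
    o=get_obs(); print("t %.2f"%o["time"],o["tool_pos"].round(1),"yaw %.4f"%o["tcp_rot"][2],"F",o["contact_force"].round(1),"M",o["moment"].round(3),"tau6 %.3f q6 %.4f"%(o["tau"][5],o["joint_positions"][5]),"g",o["grip_width"].round(1),o["finger_force"].round(0))
                                                                                                                                                                                                                   ^^^^^^^^^^^^^^^^^^^^^
AttributeError: 'float' object has no attribute 'round'
```

Emit:
arm_command(gripper=[20, 20, 20, 20, 20], dp=[[0, 0, 0], [0, 0, 0], [0, 0, 0], [0, 0, 0], [0, 0, 0]], twist=[1, 1, 1, 1, 0])

```text
time: 16.55
tool_pos: [513.7, -390.7, 52.3]
tcp_rot: [3.139, -0.0, 1.334]
contact_force: [6.9, -0.4, -1.3]
grip_width: 39.4
finger_force: 30.0
```

```bash
sed -i 's/"g",.*$/"g",o["grip_width"],o["finger_force"])/' r.py; python3 r.py
```

```text
t 16.55 [ 513.7 -390.7   52.3] yaw 1.3339 F [ 6.9 -0.4 -1.3] M [ 0.055 -0.694 -0.096] tau6 0.233 q6 -0.5333 g 39.3734075145109 30.001641511917114
```

Emit:
arm_command(gripper=[20, 20, 20, 20, 20], dp=[[0, 0, 0], [0, 0, 0], [0, 0, 0], [0, 0, 0], [0, 0, 0]], twist=[0.5, 0.5, 0.4, 0, 0])

```text
time: 17.18
tool_pos: [513.8, -390.7, 52.3]
tcp_rot: [3.139, -0.0, 1.213]
contact_force: [7.1, 1.1, -2.5]
grip_width: 39.5
finger_force: 30.0
```

```bash
python3 r.py
```

```text
t 17.18 [ 513.8 -390.7   52.3] yaw 1.2126 F [ 7.1  1.1 -2.5] M [ 0.055 -0.854 -0.041] tau6 -0.061 q6 -0.4121 g 39.463498255943854 30.00161111354828
```

Emit:
arm_command(gripper=[20, 20, 20, 20, 20], dp=[[0.015, 0.035, 0], [0, 0, 0], [0, 0, 0], [0, 0, 0], [0, 0, 0]], twist=[0.2, 0.2, 0.2, 0.2, 0.2])

```text
time: 17.8
tool_pos: [514.0, -390.9, 52.3]
tcp_rot: [3.14, -0.0, 1.125]
contact_force: [6.6, -0.0, -1.3]
grip_width: 39.1
finger_force: 30.0
```

```bash
python3 r.py
```

```text
t 17.80 [ 514.  -390.9   52.3] yaw 1.1246 F [ 6.6 -0.  -1.3] M [-0.088 -0.663  0.337] tau6 0.129 q6 -0.3230 g 39.1433907545715 29.99964863061905
```

Emit:
arm_command(gripper=[20, 20, 20, 20, 20], dp=[[0, 0, 0], [0, 0, 0], [0, 0, 0], [0, 0, 0], [0, 0, 0]], twist=[0.12, 0.12, 0.12, 0.12, 0.12])

```text
time: 18.42
tool_pos: [514.0, -390.8, 52.2]
tcp_rot: [3.14, -0.0, 1.072]
contact_force: [6.2, -0.4, -2.6]
grip_width: 39.5
finger_force: 30.0
```

```bash
python3 r.py
```

```text
t 18.43 [ 514.  -390.8   52.2] yaw 1.0723 F [ 6.2 -0.4 -2.6] M [-0.046 -0.689  0.218] tau6 0.096 q6 -0.2708 g 39.50797730801992 29.999892711639404
```

Emit:
arm_command(gripper=[20, 20, 20, 20, 20], dp=[[0, 0, 0], [0, 0, 0], [0, 0, 0], [0, 0, 0], [0, 0, 0]], twist=[0.12, 0.12, 0.12, 0.12, 0.12])

```text
time: 19.05
tool_pos: [514.1, -390.9, 52.3]
tcp_rot: [3.14, -0.0, 1.02]
contact_force: [5.8, 0.0, -1.7]
grip_width: 39.3
finger_force: 30.0
```

```bash
python3 r.py
```

```text
t 19.05 [ 514.1 -390.9   52.3] yaw 1.0201 F [ 5.8  0.  -1.7] M [-0.026 -0.752  0.213] tau6 0.169 q6 -0.2186 g 39.34484421668021 30.000068843364716
```

```bash
cat >> r.py <<'E'
for n,(x0,x1,y0,y1) in dict(scene=(265,300,340,375),top=(385,412,272,292)).items():
    im=capture(n)[y0:y1,x0:x1]; hsv=cv2.cvtColor(im,cv2.COLOR_RGB2HSV).astype(float)
    w=np.clip(im[...,0]-np.maximum(im[...,1],im[...,2]).astype(float)-25,0,None); yy,xx=np.mgrid[y0:y1,x0:x1]
    s=w.sum(); print(n,"red",s.round(), (w*xx).sum()/max(s,1),(w*yy).sum()/max(s,1))
E
python3 r.py; python3 - <<'E'
import sys; sys.path.insert(0,'.')
from h import *
for n,(x0,x1,y0,y1) in dict(scene=(265,300,340,375),top=(385,412,272,292)).items():
    im=cv2.imread(f"pics/{n}0.png")[y0:y1,x0:x1,::-1]
    w=np.clip(im[...,0]-np.maximum(im[...,1],im[...,2]).astype(float)-25,0,None); yy,xx=np.mgrid[y0:y1,x0:x1]; s=w.sum(); print(n,s,(w*xx).sum()/max(s,1),(w*yy).sum()/max(s,1))
E
```

```text
t 19.05 [ 514.1 -390.9   52.3] yaw 1.0201 F [ 5.8  0.  -1.7] M [-0.026 -0.752  0.213] tau6 0.169 q6 -0.2186 g 39.34484421668021 30.000068843364716
scene red 1771.0 279.2755505364201 359.69734613212876
top red 0.0 0.0 0.0
scene 2636.0 279.214339908953 358.87974203338393
top 1368.0 398.3859649122807 282.5862573099415
```

Emit:
arm_command(gripper=[20, 20, 20, 20, 20], dp=[[0, 0, 0], [0, 0, 0], [0, 0, 0], [0, 0, 0], [0, 0, 0]], twist=[0.12, 0.12, 0.12, 0.12, 0.12])

```text
time: 19.77
tool_pos: [514.1, -390.9, 52.3]
tcp_rot: [3.14, -0.0, 0.968]
contact_force: [5.4, -1.0, -1.9]
grip_width: 39.3
finger_force: 30.0
```

```bash
python3 r.py
```

```text
t 19.77 [ 514.1 -390.9   52.3] yaw 0.9676 F [ 5.4 -1.  -1.9] M [-0.118 -0.682  0.208] tau6 0.106 q6 -0.1661 g 39.34895559383668 30.00014752149582
scene red 1865.0 279.2176943699732 359.7624664879357
top red 0.0 0.0 0.0
```

Emit:
arm_command(gripper=[20, 20, 20, 20, 20], dp=[[0, 0, 0], [0, 0, 0], [0, 0, 0], [0, 0, 0], [0, 0, 0]], twist=[0.12, 0.12, 0.12, 0.12, 0.12])

```text
time: 20.5
tool_pos: [514.1, -391.0, 52.3]
tcp_rot: [3.14, -0.0, 0.916]
contact_force: [6.8, -0.6, -1.8]
grip_width: 39.5
finger_force: 30.0
```

```bash
python3 r.py
```

```text
t 20.50 [ 514.1 -391.    52.3] yaw 0.9155 F [ 6.8 -0.6 -1.8] M [-0.104 -0.784  0.283] tau6 0.202 q6 -0.1140 g 39.5372734353183 29.99996244907379
scene red 1889.0 279.1821069348862 359.70619375330864
top red 0.0 0.0 0.0
```

Emit:
arm_command(gripper=[20, 20, 20, 20, 20], dp=[[0, 0, 0], [0, 0, 0], [0, 0, 0], [0, 0, 0], [0, 0, 0]], twist=[0.12, 0.12, 0.12, 0.12, 0.12])

```text
time: 21.22
tool_pos: [514.2, -391.0, 52.3]
tcp_rot: [3.14, -0.0, 0.863]
contact_force: [6.7, -1.3, -2.8]
grip_width: 39.6
finger_force: 30.0
```

```bash
python3 r.py
```

```text
t 21.23 [ 514.2 -391.    52.3] yaw 0.8629 F [ 6.7 -1.3 -2.8] M [-0.122 -0.708  0.236] tau6 0.151 q6 -0.0615 g 39.587751072963556 30.000134110450745
scene red 1855.0 279.278167115903 359.57035040431265
top red 0.0 0.0 0.0
```

Emit:
arm_command(gripper=[20, 20, 20, 20, 20], dp=[[0, 0, 0], [0, 0, 0], [0, 0, 0], [0, 0, 0], [0, 0, 0]], twist=[0.12, 0.12, 0.12, 0.12, 0.12])

```text
time: 21.95
tool_pos: [514.2, -391.0, 52.3]
tcp_rot: [3.14, -0.001, 0.811]
contact_force: [6.6, -1.9, -2.5]
grip_width: 39.3
finger_force: 30.0
```

```bash
python3 r.py
```

```text
t 21.95 [ 514.2 -391.    52.3] yaw 0.8105 F [ 6.6 -1.9 -2.5] M [-0.105 -0.775  0.296] tau6 0.141 q6 -0.0091 g 39.314615722009776 30.000189542770386
scene red 1949.0 279.74397126731657 359.19548486403284
top red 0.0 0.0 0.0
```

Emit:
arm_command(gripper=[20, 20, 20, 20, 20], dp=[[0, 0, 0], [0, 0, 0], [0, 0, 0], [0, 0, 0], [0, 0, 0]], twist=[0.08, 0.08, 0.08, 0.08, 0.08])

```text
time: 22.68
tool_pos: [514.2, -391.1, 52.3]
tcp_rot: [3.14, -0.001, 0.776]
contact_force: [7.0, -1.2, -1.4]
grip_width: 39.1
finger_force: 30.0
```

```bash
python3 r.py
```

```text
t 22.68 [ 514.2 -391.1   52.3] yaw 0.7758 F [ 7.  -1.2 -1.4] M [-0.146 -0.871  0.344] tau6 0.212 q6 0.0256 g 39.05236981708966 30.0002521276474
scene red 1874.0 280.30309498399146 358.9583778014941
top red 0.0 0.0 0.0
```

```bash
python3 - <<'E'
from h import *
c=cam("scene"); y=.113; Rz=np.array([[np.cos(y),-np.sin(y)],[np.sin(y),np.cos(y)]]); o=np.array([507.5,-336.5])
for x in(-62,-59):print(proj(c,[*(o+Rz@[x,-55]),36]))
im=capture("scene")[:,:,::-1]; cv2.imwrite("pics/s2.png",im); a=cv2.imread("pics/scene0.png")
f=lambda i:cv2.resize(i[325:385,240:300],None,fx=6.5,fy=6.5,interpolation=cv2.INTER_CUBIC)
cv2.imwrite("pics/s2c.png",np.hstack([f(a),f(im)]))
E
python3 r.py
```

```text
[[279.99707847 359.06304166]]
[[281.31087089 358.16746706]]
t 22.82 [ 514.3 -391.1   52.3] yaw 0.7759 F [ 6.1 -2.1 -3.1] M [-0.15  -0.818  0.202] tau6 0.239 q6 0.0255 g 39.49945185679025 30.000271797180176
scene red 1854.0 280.3074433656958 358.940668824164
top red 0.0 0.0 0.0
```

View pics/s2c.png

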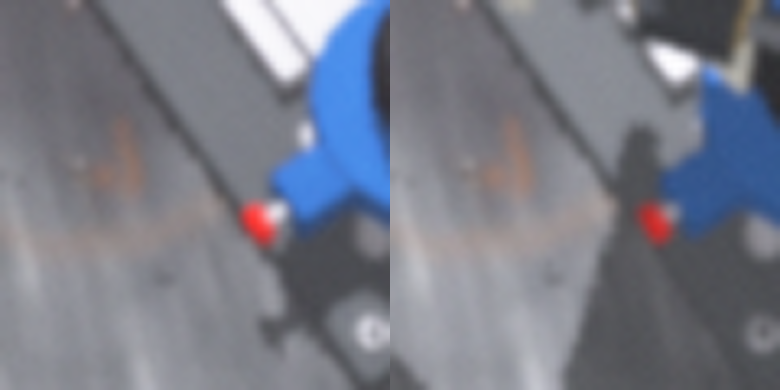

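The button has moved inward from (279.2,359.7) to (280.3,358.9), along the predicted pin direction. That is about 2.5 mm, so the pin is dropping. I now take very small steps.

Emit:
arm_command(gripper=[20, 20, 20, 20, 20], dp=[[0, 0, 0], [0, 0, 0], [0, 0, 0], [0, 0, 0], [0, 0, 0]], twist=[0.05, 0.05, 0.05, 0.05, 0.05])

```text
time: 23.55
tool_pos: [514.3, -391.1, 52.3]
tcp_rot: [3.14, -0.001, 0.754]
contact_force: [6.9, -1.1, -2.2]
grip_width: 39.7
finger_force: 30.0
```

```bash
python3 r.py;  python3 r.py
```

```text
t 23.55 [ 514.3 -391.1   52.3] yaw 0.7541 F [ 6.9 -1.1 -2.2] M [-0.149 -0.756  0.246] tau6 0.184 q6 0.0474 g 39.72588728092392 30.000472962856293
scene red 1864.0 280.49356223175965 358.69903433476395
top red 0.0 0.0 0.0
t 23.65 [ 514.3 -391.1   52.3] yaw 0.7540 F [ 7.3 -1.3 -3. ] M [-0.125 -0.869  0.209] tau6 0.253 q6 0.0474 g 39.27575583930083 30.00038981437683
scene red 1899.0 280.55134281200634 358.6724591890469
top red 0.0 0.0 0.0
```

Emit:
arm_command(gripper=[20, 20, 20, 20, 20], dp=[[0, 0, 0], [0, 0, 0], [0, 0, 0], [0, 0, 0], [0, 0, 0]], twist=[0.05, 0.05, 0.05, 0.05, 0])

```text
time: 24.38
tool_pos: [514.3, -391.1, 52.3]
tcp_rot: [3.139, -0.001, 0.737]
contact_force: [6.2, -1.8, -2.4]
grip_width: 38.9
finger_force: 30.0
```

```bash
python3 r.py;  python3 r.py
```

```text
t 24.38 [ 514.3 -391.1   52.3] yaw 0.7368 F [ 6.2 -1.8 -2.4] M [-0.099 -0.801  0.383] tau6 0.348 q6 0.0647 g 38.85614233555895 30.00082165002823
scene red 1869.0 280.61423220973785 358.63991439272337
top red 0.0 0.0 0.0
t 24.48 [ 514.3 -391.1   52.3] yaw 0.7369 F [ 5.7 -1.1 -2.7] M [-0.163 -0.79   0.379] tau6 0.334 q6 0.0646 g 39.5278071854253 30.00093787908554
scene red 1864.0 280.6148068669528 358.63841201716735
top red 0.0 0.0 0.0
```

Pin travel has levelled off at about 3.2 mm and the torque is starting to rise, so the pin is seated. I release the knob and retreat.

Emit:
arm_command(gripper=[74, 74, 74, 74, 74], dp=[[0, 0, 0], [0, 0, 0], [0, 0, 0], [0, 0, -0.4], [0, 0, -0.8]], twist=[0, 0, 0, 0, 0])

```text
time: 25.2
tool_pos: [513.0, -390.4, 82.3]
tcp_rot: [-3.14, 0.0, 0.737]
contact_force: [0.4, 0.4, 1.0]
grip_width: 73.9
finger_force: 0.0
```

Emit:
arm_command(gripper=[74, 74, 74, 74, 74], dp=[[0, 0, -1], [0, 0, -1], [0, 0, -1], [0, 0, -1], [0, 0, -1]], twist=[0, 0, 0, 0, 0])

```text
time: 25.82
tool_pos: [513.3, -390.7, 208.9]
tcp_rot: [3.141, -0.0, 0.737]
contact_force: [0.2, 0.6, -0.3]
grip_width: 74.1
finger_force: 0.0
```

```bash
python3 r.py; python3 - <<'E'
from h import *
im=capture("scene")[:,:,::-1]; a=cv2.imread("pics/scene0.png")
f=lambda i:cv2.resize(i[265:385,235:345],None,fx=3.6,fy=3.6,interpolation=cv2.INTER_CUBIC)
cv2.imwrite("pics/s3c.png",np.hstack([f(a),f(im)]))
E
```

```text
t 25.82 [ 513.3 -390.7  208.9] yaw 0.7369 F [ 0.2  0.6 -0.3] M [-0.105  0.13  -0.009] tau6 -0.001 q6 0.0646 g 74.12137842436591 0.0
scene red 2679.0 280.4751773049645 358.13288540500184
top red 0.0 0.0 0.0
```

View pics/s3c.png

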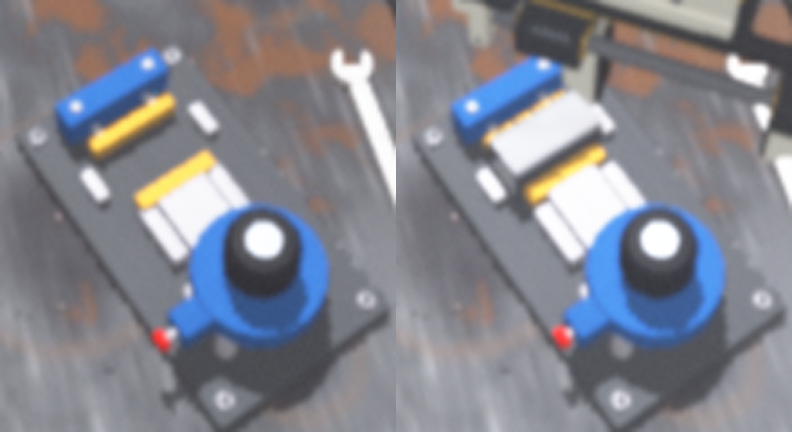

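The jaw is closed on the tube against the pad, and the button is about 2.9 mm further in than at the start. The robot is clear, so I hand in.

```bash
python3 -c "
from plant import *
print(close_job())"
```

```text
the job is handed in; nothing more can be done
None
```

The wide offcut is laid in the nest and clamped, the knob is left where the pin appears seated in its notch (pin movement levelled off at about 3 mm), and the job is handed in at about 26 s; no verdict was returned.

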